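# Load the cup-label printer

### The arm

A 6-joint arm with a two-finger parallel gripper is mounted at the origin on a cart in front of the work surface, level with it; the furniture and walls round the work are solid. World frame = base frame: x ahead of the robot, y to its left, z up, the work surface at z = 0. Lengths are in m, angles in rad, forces in N, time in s.
With the tool pointing down it reaches from about 0.375 to 0.825 m from the base axis. Payload 5.5 kg.
Tool frame: the origin (TCP) lies midway between the tips of the shut fingers; the grasp point (between the pads) lies 19 mm behind it; z points along the fingers, y is the line along which they close (so a half turn about z gives the same grasp; the last joint's range is limited). The gripper opens to 85 mm and grips with 20 to 120 N. Pads are 22 mm wide; open, the fingers measure 114 mm over their backs; the gripper's body (76 mm by 85 mm) begins 54 mm behind the grasp point. The pads swing forward as they close: fully open they stand 13 mm farther back than shut.
Start: joints at [1.345, 0.314, -0.047, 1.21, 0, 1.571], TCP at [0.134, 0.585, 0.231] pointing down, gripper open.
Joint ranges: [-2.67, 2.67], [-0.69, 1.73], [-1.03, 1.25], [-2.08, 2.16], [-1.42, 1.45], [-3.14, 3.14]. Speed limits (rad/s): [2.39, 2.39, 3.01, 3.14, 3.14, 3.14].

### API

Orientations are given as a unit quaternion [x, y, z, w].
In Python, from bench import env gives the robot as it stands.
- The arm moves only by the tool drive_effector, called by a JSON object that holds its "name" and its "arguments", one argument or row to a line. Schema: {"type":"object","properties":{"motion":{"type":"array","items":{"type":"object","properties":{"d":{"type":"array","items":{"type":"number"},"minItems":3,"maxItems":3},"turn_vec":{"type":"array","items":{"type":"number"},"minItems":3,"maxItems":3},"aperture":{"type":"number"}},"additionalProperties":false,"required":["aperture"]},"minItems":1,"maxItems":10},"only":{"type":"string"},"quiet":{"type":"boolean"},"lines":{"type":"string"}},"required":["motion"],"additionalProperties":false}. motion is a list of rows, 1 to 10 of them, each an object with the fields d (a list: dx, dy, dz in fractions of the full range, 1 being 0.6 m), turn_vec (a list: a rotation vector rx, ry, rz in a scale on which 1.0 is pi rad), aperture (the opening from 0.0 (shut) to 1.0 (fully open)); a field left out counts as zero (the opening has to be given); each row shifts and turns the commanded pose from where the row before left it, along the tool's axes as they then stand; what a row does not reach is not made up. A row lasts 1/12 s, in which the tool goes at most 0.0417 m and 0.125 rad, less where a joint would pass 70% of its speed; a pose out of reach is approached as far as the arm can. The fingers move at their own pace and stop on an object; the grip force is fixed at half the most. Time passes only in rows, so rows that do not move let the fingers close. The tool returns the time, the measured TCP pose, the force, the opening and the grip force at its end. only (a regular expression) keeps the lines of the reply that match it, lines (a string "A,B") keeps lines A to B, and quiet returns only ok. No shift or turn number may pass 1 either way. Input that does not fit is refused with a message, and nothing moves.
- env.observe(): the state, without advancing time (a new reading comes with each control period).
- env.snapshot(name): name is "scene" or "top" or "wrist"; returns a dict with "img" (420x560x3 uint8, blue, green, red), "mtx" (3x3 intrinsics, pixels), "T" (4x4, takes a point from camera to world coordinates); the wrist camera has in their place "mount" (4x4, takes a point from camera to tool coordinates, whose origin is the TCP and whose axes are the flange's). Camera axes: x right, y up, looking along -z (the intrinsics and any distortion apply to the point x, -y, -z); pixel columns grow to the right and rows downward; lengths in m; the calibration is good to about 2 mm. A picture is of the moment at which its call begins: read the wrist's pose just before it. There is no depth.
- env.job_done(): hands the job in; it is judged then, once.
The state is a dict: "clock": time; "qpos": joint angles; "qd": joint speeds; "tau": joint torques, N m; "ee_pos": TCP position; "tcp_rot": TCP orientation; "wrist_force": force on the tool from outside, world axes, zero at the start; "torque": the same for the moment, N m; "opening": opening from 0.0 (shut) to 1.0 (fully open); "grip_force": force on a finger pad.
Only numpy, scipy, OpenCV 4.12 (cv2) and the standard library are available. Lean on these libraries where they do the work, as an engineer would, in place of code of your own. Each camera call takes 0.05 s, during which the arm holds its last target. There are 200 camera calls.

### The job

Load the cup-label printer, which stands with its front to your right: lift its hinged lid by the front grip and swing it gently right back until it rests open on its stop, then pull the small head lever inside up and over towards the printer's front as far as it goes. Then take the wider of the two paper rolls from the wooden stand and lay it in the printer's roll trough, its axis across the printer, and let go, with the lid and lever left open. Leave the narrow roll in the stand and do not knock over the things standing around.

Things in the scene. Friction and masses are not known exactly. Their poses are not given: they have to be found in the camera images.
- printer: Grey label printer, fixed: box 170 (x) x 150 (y) x 92 mm high, 10 mm walls, hinged lid. Its front faces roughly to the robot's right, its hinge to the left. Origin: centre of its underside; x from its front to its rear hinge, z up. Inside (130 mm wide in y), a black head block across the front (rear face at x = -45 mm, top 67 mm above the counter), behind it the trough.
- lid (a joint): Angle of the printer's lid, rad: 0 closed, grows as it is lifted; stop at 1.80, leaning back past upright. Balance point about 1.57: below it the lid falls shut by its own weight, beyond it the lid falls onto the stop and stays. Lid plate 167 x 150 x 12 mm, 0.16 kg, light hinge.
- lid_hinge (a point): Point on the lid's hinge axis (parallel to the printer's y), printer frame (81, 0, 100) mm; fixed.
- lid_grip (a point): Centre of the lid's grip: black cross-bar 28 mm long along the printer's y, 16 mm in diameter, on a neck 14 mm wide, 8 mm thick, in the lid's plane at the middle of its front edge. 200 mm from the hinge axis, 33 mm beyond the lid's edge; closed, 100 mm above the counter, nothing below. Pinched by its two ends from above, it turns between the pads, so the tool can stay vertical.
- lever (a joint): Angle of the head lever, rad: 0 when lying back level over the roll trough, grows as its tip goes up and over towards the printer's front; stop at 2.20. It starts between 0 and 0.15 and stays by friction where it is left (about 0.6 N at the tip moves it). Lying down it bars the roll trough.
- lever_pivot (a point): Point on the lever's pivot axis (parallel to the printer's y), printer frame (-55, 0, 74) mm; fixed.
- lever_tip (a point): Centre of the lever's black tip, a cross-bar 18 mm long along the printer's y and 12 mm in diameter, 60 mm from the pivot at the end of a 7 mm thick steel rod. It can be pinched by its ends from above (fingers closing along the printer's y) and turns between the pads.
- bay (a point): Where the centre of the roll comes to lie: printer frame (8, 0, 51) mm, axes as the printer's. The roll rests in a V trough along y (flanks at 45 degrees, lowest line 35 mm below this point, flanks rise to 11 mm below it), 130 mm long in y between the printer's side walls.
- roll_stand: Pale wooden block fixed to the counter, 76 x 180 x 37 mm, with a V groove along its y axis in which both spare rolls lie, 84 mm apart centre to centre. Origin: centre of its underside; y along the groove. Groove: 45 degree flanks, lowest line 12 mm above the counter.
- roll_wide: The wider roll of white paper: 50 mm in diameter, 50 mm wide, about 0.11 kg, loose. Origin: its centre (47 mm above the counter in the stand); its y axis is the roll's axis, along the stand's groove at the start. Its place in the stand (left or right) varies. It can be gripped by its two flat ends.
- roll_narrow: The other roll in the stand, same diameter but 28 mm wide. Origin: its centre; y is its axis. Stays in the stand.
- stamp: Small wooden stamp with a round knob, 26 x 36 x 54 mm, standing near the counter edge by the robot. Origin: centre of its underside, z up. Bystander.
- dosing_cup: Small steel cup, 60 mm in diameter and 52 mm high, behind the stand. Origin: centre of its underside, z up. Bystander.
- tamper: Steel tamper with a black upright handle, 58 mm in diameter, 102 mm high, behind the stand. Origin: centre of its underside, z up. Bystander.

How it is judged:
On the way, in this order (a step that is already met when the one before it is completed fails the run):
1. the lid rests open on its stop (value of joint lid above 1.72 rad), for 0.2 s.
2. with the lid open, the head lever is up and over to the front (value of joint lid above 1.72 rad and value of joint lever above 1.95 rad), for 0.2 s.
3. the wide roll lies in the printer's trough, lid and lever still open (all of step 2 and x of roll_wide in the frame of bay between -0.008 and 0.008 m and y of roll_wide in the frame of bay between -0.045 and 0.045 m and z of roll_wide in the frame of bay between -0.007 and 0.007 m and angle between the y axis of roll_wide and the y axis of bay, either way round below 0.15 rad), for 0.2 s.
At the end, for the whole second after the job is handed in: Lid on its stop (joint above 1.72 rad); lever up and over (above 1.95 rad); wide roll at rest in the trough, centre within 8 mm front to back, 45 mm sideways, 7 mm in height of the bay point, axis within 0.15 rad of the printer's y; narrow roll still in the stand (all of step 3 and linear speed of roll_wide below 0.03 m/s and distance between roll_narrow and roll_stand below 0.09 m); the robot touches nothing.
It fails at once if the lid is flung or dropped (faster than 4 rad/s) (velocity of joint lid above 4 rad/s or velocity of joint lid below -4 rad/s).
It fails at once if the wide roll is dropped into the printer (faster than 0.8 m/s inside it) (horizontal distance between roll_wide and bay below 0.05 m and z of roll_wide in the frame of bay below 0.03 m and linear speed of roll_wide above 0.8 m/s).
It fails at once if the narrow roll is taken or shoved more than 40 mm (distance of roll_narrow from where it was at the start of the episode above 0.04 m).
It fails at once if the stamp, dosing cup or tamper is knocked over (angle between any of stamp, dosing_cup, tamper's own z axis and vertical above 0.6 rad).
It also fails if it takes over 64 s, if anything falls off the work surface, if the arm or the gripper's body presses on something with over 40 N, if the wrist force passes 120 N, or if a joint passes its speed limit or range.

## Working session

There is one attempt and no reset: what is moved stays moved. The work goes in short steps, Python scripts to look and compute and a tool call to move; the robot and the scene stay as the last step left them, time stands still between calls to the robot, and variables do not carry over. Pictures are saved under pics/ and viewed, at most 12 in all, crops included, and the job is handed in when it is done.

```bash
ls; mkdir -p pics
```

Run:
```python
from bench import env
import cv2,pickle,numpy as np
s=env.observe();print(s)
d={}
for n in("scene","top","wrist"):
    d[n]=env.snapshot(n);cv2.imwrite(f"pics/{n}0.png",d[n]["img"])
    print(n,{k:np.round(v,3).tolist() for k,v in d[n].items() if k!="img"})
pickle.dump(d,open("d0.pkl","wb"))
```

```text
bench.py
pics
{'clock': 0.0, 'qpos': array([ 1.34493775e+00,  3.14196660e-01, -4.80557755e-02,  1.21018031e+00,
       -1.54600004e-05,  1.57076801e+00]), 'qd': array([ 7.91716413e-05,  6.38865754e-04, -2.47276451e-04,  9.05631568e-05,
        1.75700171e-05, -2.84161290e-04]), 'tau': array([-1.51033306e-03, -5.39590824e+01,  3.39749229e+01,  1.91883225e-02,
       -6.88596128e-05, -2.55185526e-06]), 'ee_pos': array([0.13424639, 0.58421822, 0.23046237]), 'tcp_rot': array([ 1.12675295e-01,  9.93631525e-01, -8.13868529e-04, -8.45344150e-05]), 'wrist_force': array([ 0.20627311, -0.40400741, -0.19680526]), 'torque': array([ 0.01081175,  0.03825756, -0.00819273]), 'grip_force': 0.0, 'opening': 0.9993730747308638}
scene {'mtx': [[465.696, 0.0, 279.159], [0.0, 465.696, 206.793], [0.0, 0.0, 1.0]], 'T': [[0.795, 0.281, -0.538, 0.0], [-0.606, 0.388, -0.694, -0.727], [0.014, 0.878, 0.479, 0.542], [0.0, 0.0, 0.0, 1.0]]}
top {'mtx': [[485.615, 0.0, 285.542], [0.0, 485.615, 204.828], [0.0, 0.0, 1.0]], 'T': [[0.01, 0.988, -0.151, 0.326], [-1.0, 0.009, -0.006, -0.049], [-0.004, 0.152, 0.988, 1.191], [0.0, 0.0, 0.0, 1.0]]}
wrist {'mtx': [[350.678, 0.0, 280.532], [0.0, 350.678, 214.226], [0.0, 0.0, 1.0]], 'mount': [[0.0, 0.957, 0.289, 0.074], [1.0, -0.0, -0.0, 0.0], [-0.0, 0.289, -0.957, -0.143], [0.0, 0.0, 0.0, 1.0]]}
```

View pics/top0.png

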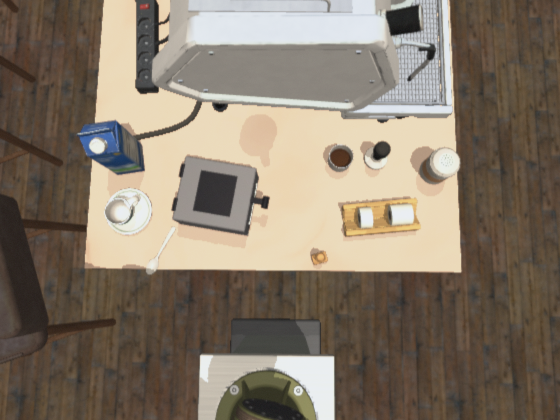

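View pics/scene0.png

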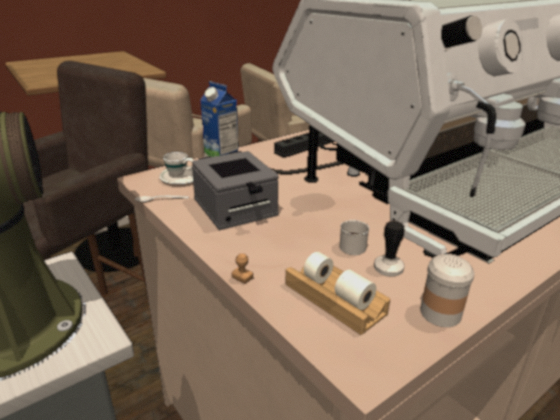

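Create h.py:
```python
import numpy as np,cv2,pickle
from scipy.spatial.transform import Rotation as R
def plane(c,uv,z):
    """pixels -> world points on plane z"""
    uv=np.atleast_2d(uv).astype(float);K=c["mtx"]
    d=np.c_[(uv[:,0]-K[0,2])/K[0,0],-(uv[:,1]-K[1,2])/K[1,1],-np.ones(len(uv))]@c["T"][:3,:3].T
    o=c["T"][:3,3];return o+d*((z-o[2])/d[:,2])[:,None]
def proj(c,P):
    p=(np.atleast_2d(P)-c["T"][:3,3])@c["T"][:3,:3];K=c["mtx"]
    return np.c_[K[0,2]+K[0,0]*p[:,0]/-p[:,2],K[1,2]+K[1,1]*p[:,1]/p[:,2]]
```

Run:
```python
from h import *
d=pickle.load(open("d0.pkl","rb"));im=d["top"]["img"]
a=cv2.resize(im[145:245,165:280],None,fx=4,fy=4,interpolation=cv2.INTER_CUBIC)
b=cv2.resize(im[190:245,330:430],None,fx=4,fy=4,interpolation=cv2.INTER_CUBIC)
o=np.zeros((400,460+400,3),np.uint8);o[:400,:460]=a;o[:220,460:860]=b
cv2.imwrite("pics/crop0.png",o[:, :800])
print(im[165:240:6,215].tolist()); print(im[202,170:280:4].tolist()); print(im[215,340:425:5].tolist())
```

```text
[[144, 149, 154], [140, 146, 153], [51, 50, 52], [52, 50, 52], [54, 53, 55], [56, 52, 55], [52, 51, 54], [53, 52, 56], [61, 60, 64], [146, 152, 157], [135, 139, 145], [158, 187, 217], [167, 198, 226]]
[[182, 216, 235], [43, 43, 47], [140, 146, 152], [142, 147, 155], [143, 147, 155], [143, 147, 155], [93, 94, 99], [50, 48, 52], [52, 51, 53], [54, 51, 53], [54, 52, 55], [53, 52, 54], [55, 53, 55], [55, 54, 56], [54, 52, 56], [54, 53, 55], [146, 151, 158], [146, 151, 158], [147, 153, 159], [147, 152, 159], [67, 69, 71], [60, 61, 65], [57, 56, 59], [40, 39, 41], [43, 41, 43], [181, 215, 235], [181, 214, 235], [180, 214, 235]]
[[186, 217, 234], [110, 175, 220], [111, 178, 222], [69, 107, 135], [162, 166, 164], [242, 238, 235], [241, 238, 234], [108, 171, 217], [108, 173, 219], [69, 108, 137], [52, 58, 64], [242, 238, 234], [242, 238, 234], [242, 238, 235], [242, 238, 235], [114, 170, 209], [186, 218, 235]]
```

View pics/crop0.png

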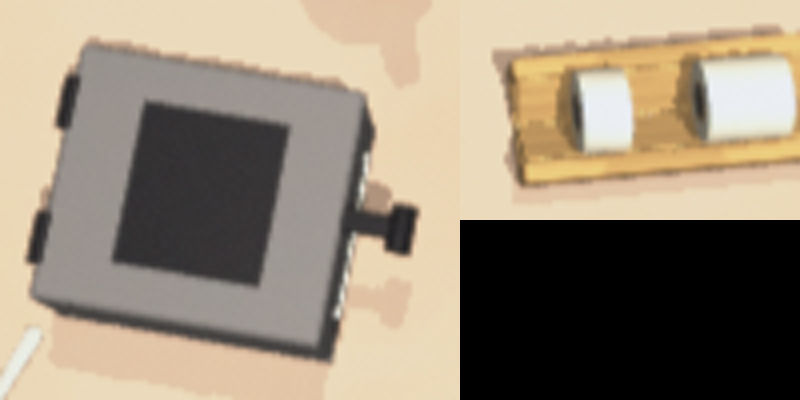

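The crop shows the closed lid (grey, tilted about 10°), the grip at about (265, 202) in the top image, the narrow roll at about (366, 217), and the wide roll at about (402, 215) on the right.

Run:
```python
from h import *
d=pickle.load(open("d0.pkl","rb"));c=d["top"];im=c["img"]
hsv=cv2.cvtColor(im,cv2.COLOR_BGR2HSV)
def blob(m,x0,y0,x1,y1):
    k=np.zeros(m.shape,np.uint8);k[y0:y1,x0:x1]=m[y0:y1,x0:x1]*255
    cs,_=cv2.findContours(k,cv2.RETR_EXTERNAL,cv2.CHAIN_APPROX_NONE);q=max(cs,key=cv2.contourArea);return q
def rect(pts):
    (cx,cy),(w,h),a=cv2.minAreaRect((pts[:,:2]*1000).astype(np.float32));return cx,cy,w,h,a
lid=blob((hsv[...,1]<30)&(hsv[...,2]>115)&(hsv[...,2]<175),165,145,280,245)
lp=plane(c,lid[:,0],.106);print("lid",rect(lp))
blk=blob(hsv[...,2]<75,190,170,240,220);print("win",rect(plane(c,blk[:,0],.106)))
g=blob(hsv[...,2]<62,259,190,275,212);print("grip",g[:,0].min(0),g[:,0].max(0),rect(plane(c,g[:,0],.104)))
for n,x0,x1 in(("nar",355,378),("wide",386,418)):
    q=blob((hsv[...,1]<25)&(hsv[...,2]>190),x0,195,x1,235);m=cv2.moments(q);u=[m['m10']/m['m00'],m['m01']/m['m00']]
    print(n,u,plane(c,u,.065),rect(plane(c,q[:,0],.06)))
st=blob((hsv[...,1]>95)&(hsv[...,2]>120)|((hsv[...,1]<25)&(hsv[...,2]>190)),335,190,425,240)
print("stand",rect(plane(c,st[:,0],.037)))
```

```text
lid (517.7133178710938, 119.4844741821289, 164.6572265625, 146.92337036132812, 80.72010803222656)
win (518.4256591796875, 118.64785766601562, 82.65499114990234, 91.81986236572266, 80.4867172241211)
grip [259 197] [268 207] (499.67071533203125, 8.899139404296875, 19.164087295532227, 23.365909576416016, 79.70932006835938)
nar [366.28452751817235, 217.48701973001036] [[ 0.47059479 -0.23090418  0.065     ]] (471.243896484375, -231.27206420898438, 35.44609832763672, 27.98088836669922, 0.542769193649292)
wide [402.1503050471436, 214.03050471436495] [[ 0.47952177 -0.31476458  0.065     ]] (480.1036682128906, -316.2605285644531, 37.47726821899414, 50.12495803833008, 4.973435401916504)
stand (476.4039611816406, -269.01409912109375, 77.57246398925781, 181.1179656982422, 5.745920181274414)
```

Units first: shifts go in shares of 0.6 m and turns go in shares of pi rad. So 0.125 rad / 3.1416 = 0.0398.

{"name": "drive_effector", "arguments": {
  "motion": [
    {"turn_vec":[0,0,0.0398],"aperture":1},
    {"turn_vec":[0,0,0.0398],"aperture":1},
    {"turn_vec":[0,0,0.0398],"aperture":1},
    {"turn_vec":[0,0,0.0398],"aperture":1},
    {"turn_vec":[0,0,0.0398],"aperture":1},
    {"turn_vec":[0,0,0.0398],"aperture":1},
    {"turn_vec":[0,0,0.0398],"aperture":1},
    {"turn_vec":[0,0,0.0398],"aperture":1},
    {"turn_vec":[0,0,0.0398],"aperture":1},
    {"turn_vec":[0,0,0.0398],"aperture":1}
  ]
}}

```text
clock: 0.98
ee_pos: [0.1343, 0.5845, 0.2309]
tcp_rot: [0.675, 0.738, -0.0, 0.0]
wrist_force: [-1.2, 0.4, 0.4]
opening: 1.0
grip_force: 0.0
```

{"name": "drive_effector", "arguments": {
  "motion": [
    {"turn_vec":[0,0,0.0398],"aperture":1},
    {"turn_vec":[0,0,0.0398],"aperture":1},
    {"d":[-0.05,0.0442,0],"aperture":1},
    {"d":[-0.05,0.0442,0],"aperture":1},
    {"d":[-0.05,0.0442,0],"aperture":1},
    {"d":[-0.05,0.0442,0],"aperture":1},
    {"d":[-0.05,0.0442,0],"aperture":1},
    {"d":[-0.05,0.0442,0],"aperture":1},
    {"d":[-0.05,0.0442,0],"aperture":1},
    {"d":[-0.05,0.0442,0],"aperture":1}
  ]
}}

```text
clock: 1.82
ee_pos: [0.3072, 0.3131, 0.2312]
tcp_rot: [0.76, 0.65, 0.0, 0.0]
wrist_force: [0.8, 0.1, 0.0]
opening: 0.997
grip_force: 0.0
```

{"name": "drive_effector", "arguments": {
  "motion": [
    {"d":[-0.05,0.0442,0],"aperture":0.8},
    {"d":[-0.05,0.0442,0],"aperture":0.8},
    {"d":[-0.05,0.0442,0],"aperture":0.8},
    {"d":[-0.05,0.0442,0],"aperture":0.8},
    {"d":[-0.05,0.0442,0],"aperture":0.8},
    {"d":[-0.05,0.0442,0],"aperture":0.8},
    {"d":[-0.05,0.0442,0],"aperture":0.8},
    {"d":[-0.05,0.0442,0],"aperture":0.8},
    {"aperture":0.8},
    {"aperture":0.8}
  ]
}}

```text
clock: 2.65
ee_pos: [0.4796, 0.0434, 0.2308]
tcp_rot: [0.761, 0.649, -0.0, -0.0]
wrist_force: [0.8, -0.4, -1.4]
opening: 0.793
grip_force: 0.0
```

Add to h.py:
```python
def wcam(env,name):
    s=env.observe();c=env.snapshot("wrist");T=np.eye(4);T[:3,:3]=R.from_quat(s["tcp_rot"]).as_matrix();T[:3,3]=s["ee_pos"]
    c["T"]=T@c["mount"];cv2.imwrite(f"pics/{name}.png",c["img"]);pickle.dump((s,c),open(name+".pkl","wb"));return s,c
```

Run:
```python
from h import *
from bench import env
s,c=wcam(env,"w1")
print(proj(c,[[.499,.005,.1],[.5184,.1215,.106]]))
```

```text
[[311.41186453 244.14842509]
 [317.21383029  94.735197  ]]
```

View pics/w1.png

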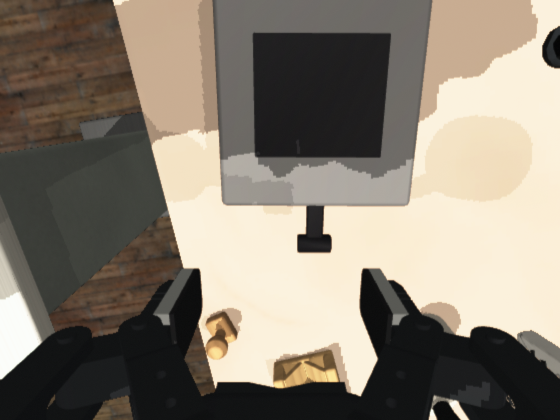

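The wrist view shows the grip bar at (314, 243) and the lid edge level, so the yaw matches. The prediction was (311, 244).

Run:
```python
from h import *
s,c=pickle.load(open("w1.pkl","rb"))
M=R.from_quat(s["tcp_rot"]).as_matrix();print(np.round(M,3))
for uv,z in(((314,243),.102),((222,205),.106),((410,205),.106),((316,205),.106)):
    p=plane(c,uv,z)[0];print(p,(p-s["ee_pos"])@M)
```

```text
[[ 0.159  0.987 -0.001]
 [ 0.987 -0.159  0.   ]
 [-0.    -0.001 -1.   ]]
[0.50119657 0.0064874  0.102     ] [-0.03297031  0.02730108  0.12882185]
[0.43346071 0.05151707 0.106     ] [ 0.00074602 -0.04672279  0.12488574]
[0.58015622 0.02800922 0.106     ] [0.00080237 0.10184427 0.12475552]
[0.50683134 0.03975948 0.106     ] [0.0007742  0.0275839  0.12482061]
```

To row units: 0.036 m / 0.6 = 0.06, -0.033 m / 0.6 = -0.055.

{"name": "drive_effector", "arguments": {
  "motion": [
    {"d":[-0.055,0.045,0],"aperture":0.7},
    {"d":[0,0,0.06],"aperture":0.7},
    {"d":[0,0,0.06],"aperture":0.7},
    {"d":[0,0,0.06],"aperture":0.7},
    {"d":[0,0,0.05],"aperture":0.7},
    {"d":[0,0,0.0233],"aperture":0.7},
    {"aperture":0.7},
    {"aperture":0.2},
    {"aperture":0.2},
    {"aperture":0.2}
  ]
}}

```text
clock: 3.53
ee_pos: [0.5022, 0.0098, 0.0813]
tcp_rot: [0.759, 0.651, 0.002, 0.001]
wrist_force: [-5.0, 0.9, 0.6]
opening: 0.316
grip_force: 58.9
```

{"name": "drive_effector", "arguments": {
  "motion": [
    {"aperture":0.2},
    {"aperture":0.2},
    {"aperture":0.2}
  ]
}}

```text
clock: 3.78
ee_pos: [0.5021, 0.0098, 0.0811]
tcp_rot: [0.76, 0.65, 0.002, 0.001]
wrist_force: [0.1, 1.5, 6.6]
opening: 0.312
grip_force: 59.5
```

To row units: -0.0239 m / 0.6 = -0.0398, -0.0236 m / 0.6 = -0.0393.

{"name": "drive_effector", "arguments": {
  "motion": [
    {"d":[0.0023,0,-0.0398],"aperture":0.2},
    {"d":[0.0072,0,-0.0393],"aperture":0.2},
    {"d":[0.0118,0,-0.0382],"aperture":0.2},
    {"d":[0.0163,0,-0.0365],"aperture":0.2},
    {"d":[0.0205,0,-0.0343],"aperture":0.2},
    {"d":[0.0245,0,-0.0315],"aperture":0.2},
    {"d":[0.0282,0,-0.0285],"aperture":0.2},
    {"d":[0.0313,0,-0.0248],"aperture":0.2},
    {"d":[0.034,0,-0.021],"aperture":0.2},
    {"aperture":0.2}
  ]
}}

```text
clock: 4.62
ee_pos: [0.5194, 0.1158, 0.2585]
tcp_rot: [0.759, 0.651, 0.003, 0.002]
wrist_force: [5.3, -2.2, -2.7]
opening: 0.312
grip_force: 61.7
```

To row units: 0.0239 m / 0.6 = 0.0398, 0.0236 m / 0.6 = 0.0393.

{"name": "drive_effector", "arguments": {
  "motion": [
    {"d":[0.0363,0,-0.0167],"aperture":0.2},
    {"d":[0.038,0,-0.0122],"aperture":0.2},
    {"d":[0.0393,0,-0.0075],"aperture":0.2},
    {"d":[0.0398,0,-0.0028],"aperture":0.2},
    {"d":[0.02,0,0.0005],"aperture":0.2},
    {"d":[0.02,0,0.0015],"aperture":0.2},
    {"d":[0.0183,0,0.0025],"aperture":0.2},
    {"d":[0.0178,0,0.0035],"aperture":0.2},
    {"aperture":0.2},
    {"aperture":0.2}
  ]
}}

```text
clock: 5.45
ee_pos: [0.5413, 0.2489, 0.2757]
tcp_rot: [0.76, 0.65, 0.002, 0.003]
wrist_force: [10.7, -3.7, -0.1]
opening: 0.313
grip_force: 59.1
```

To row units: -0.041 m / 0.6 = -0.0683, -0.03 m / 0.6 = -0.05.

{"name": "drive_effector", "arguments": {
  "motion": [
    {"aperture":0.6},
    {"aperture":0.6},
    {"aperture":0.6},
    {"d":[0,0,-0.0333],"aperture":0.6},
    {"d":[0,0,-0.05],"aperture":0.6},
    {"d":[0,0,-0.0333],"aperture":0.6},
    {"d":[-0.0683,0,0],"aperture":0.5},
    {"d":[-0.0683,0,0],"aperture":0.5},
    {"d":[-0.0683,0,0],"aperture":0.5},
    {"aperture":0.5}
  ]
}}

```text
clock: 6.28
ee_pos: [0.5173, 0.1226, 0.3453]
tcp_rot: [0.761, 0.648, -0.001, 0.001]
wrist_force: [1.3, -0.0, 0.2]
opening: 0.499
grip_force: 0.0
```

```bash
python3 - <<'E'
from h import *
from bench import env
s,c=wcam(env,"w2"); O=np.array([.5197,.1232,0]);M=R.from_quat(s["tcp_rot"]).as_matrix()
print(M.round(3))
P=lambda x,y,z:O+np.array([.159,.987,0])*x+np.array([-.987,.159,0])*y+[0,0,z]
print(proj(c,[P(5*1e-3,0,.074),P(-.055,0,.074)]))
E
```

```text
[[ 0.159  0.987 -0.   ]
 [ 0.987 -0.159 -0.003]
 [-0.003  0.    -1.   ]]
[[282.75521729 167.55310935]
 [282.67578501 215.89301417]]
```

View pics/w2.png

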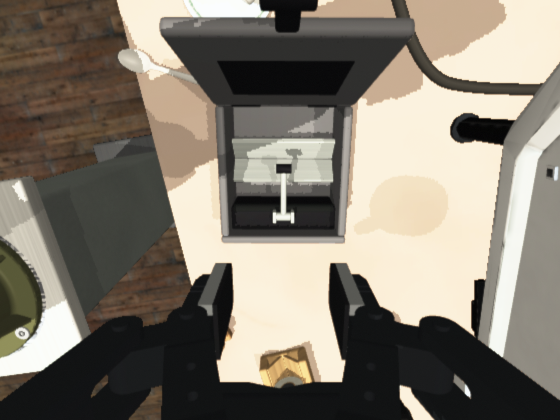

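The lid stands open, with the lever tip at (284, 168) and its pivot at (284, 217). Both match the predictions to within 1 px.

To row units: 0.036 m / 0.6 = 0.06, 0.003 m / 0.6 = 0.005.

{"name": "drive_effector", "arguments": {
  "motion": [
    {"d":[0.0067,0.005,0.06],"aperture":0.5},
    {"d":[0,0,0.06],"aperture":0.5},
    {"d":[0,0,0.06],"aperture":0.5},
    {"d":[0,0,0.06],"aperture":0.5},
    {"d":[0,0,0.06],"aperture":0.5},
    {"d":[0,0,0.05],"aperture":0.5},
    {"d":[0,0,0.0333],"aperture":0.5},
    {"d":[0,0,0.0333],"aperture":0.5},
    {"d":[0,0,0.0333],"aperture":0.5},
    {"aperture":0.5}
  ]
}}

```text
clock: 7.17
ee_pos: [0.5193, 0.1318, 0.0706]
tcp_rot: [0.759, 0.651, -0.003, -0.002]
wrist_force: [-1.0, 0.7, -0.4]
opening: 0.501
grip_force: 0.0
```

{"name": "drive_effector", "arguments": {
  "motion": [
    {"d":[0,0,0.03],"aperture":0.5},
    {"aperture":0.5},
    {"aperture":0.1},
    {"aperture":0.1},
    {"aperture":0.1},
    {"aperture":0.1},
    {"aperture":0.1},
    {"aperture":0.1}
  ]
}}

```text
clock: 7.83
ee_pos: [0.5224, 0.1323, 0.0569]
tcp_rot: [0.76, 0.65, 0.001, -0.0]
wrist_force: [-2.8, 4.1, 0.7]
opening: 0.189
grip_force: 58.5
```

To row units: -0.0177 m / 0.6 = -0.0295, -0.0175 m / 0.6 = -0.0292.

{"name": "drive_effector", "arguments": {
  "motion": [
    {"d":[-0.0065,0,-0.0292],"aperture":0.1},
    {"d":[-0.0148,0,-0.026],"aperture":0.1},
    {"d":[-0.0218,0,-0.0203],"aperture":0.1},
    {"d":[-0.0268,0,-0.013],"aperture":0.1},
    {"d":[-0.0295,0,-0.0045],"aperture":0.1},
    {"d":[-0.0295,0,0.0045],"aperture":0.1},
    {"d":[-0.027,0,0.013],"aperture":0.1},
    {"aperture":0.1},
    {"aperture":0.1},
    {"aperture":0.1}
  ]
}}

```text
clock: 8.67
ee_pos: [0.5072, 0.0378, 0.1032]
tcp_rot: [0.76, 0.65, -0.001, 0.001]
wrist_force: [-9.0, -2.5, 15.1]
opening: 0.188
grip_force: 60.7
```

To row units: -0.035 m / 0.6 = -0.0583, -0.02 m / 0.6 = -0.0333.

{"name": "drive_effector", "arguments": {
  "motion": [
    {"aperture":0.5},
    {"aperture":0.5},
    {"aperture":0.5},
    {"d":[0,0,-0.0333],"aperture":0.5},
    {"d":[0,0,-0.0583],"aperture":0.6},
    {"d":[0,0,-0.0583],"aperture":0.7},
    {"d":[0,0,-0.0583],"aperture":0.8},
    {"d":[0,0,-0.0583],"aperture":0.8},
    {"aperture":0.8}
  ]
}}

```text
clock: 9.42
ee_pos: [0.5119, 0.0393, 0.2688]
tcp_rot: [0.76, 0.65, 0.004, 0.004]
wrist_force: [1.8, 0.8, 0.6]
opening: 0.799
grip_force: 0.0
```

```bash
python3 - <<'E'
from h import *
from bench import env
s,c=wcam(env,"w3"); O=np.array([.5197,.1232,0])
P=lambda x,y,z:O+np.array([.159,.987,0])*x+np.array([-.987,.159,0])*y+[0,0,z]
for a in(1.9,2.0,2.1,2.2):print(a,proj(c,P(-.055+.06*np.cos(a),0,.074+.06*np.sin(a))))
E
```

```text
1.9 [[272.45491774 190.54838189]]
2.0 [[272.49745235 196.51282067]]
2.1 [[272.54561191 201.87489149]]
2.2 [[272.59848456 206.58424352]]
```

View pics/w3.png

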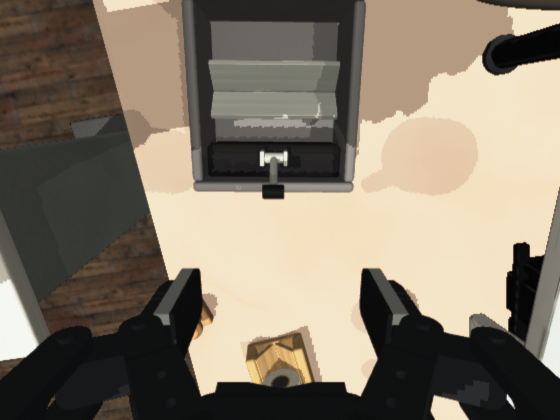

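The lever now leans to the front, with its tip at (273, 191) and pivot at (273, 158). I'll check the pivot offset before judging the angle.

{"name": "drive_effector", "arguments": {
  "motion": [
    {"aperture":0.8},
    {"aperture":0.8}
  ]
}}

```text
clock: 9.63
ee_pos: [0.5075, 0.0391, 0.2605]
tcp_rot: [0.76, 0.65, -0.001, -0.0]
wrist_force: [-0.5, 0.3, -0.3]
opening: 0.795
grip_force: 0.0
```

Run:
```python
from h import *
from bench import env
s,c=wcam(env,"w4"); O=np.array([.5197,.1232,0])
P=lambda x,y,z:O+np.array([.159,.987,0])*x+np.array([-.987,.159,0])*y+[0,0,z]
print(s["ee_pos"],s["tcp_rot"])
print("pivot",proj(c,P(-.055,0,.074)),"wall",proj(c,[P(-.085,0,.092),P(-.075,0,.092)]))
for a in(1.9,2.0,2.1,2.2):print(a,proj(c,P(-.055+.06*np.cos(a),0,.074+.06*np.sin(a))))
x=c["img"][140:205,225:320].max(2)
cv2.imwrite("pics/w4c.png",cv2.resize(c["img"][130:210,205:345],None,fx=5,fy=5))
```

```text
[0.50745581 0.03909049 0.26046347] [ 7.59727551e-01  6.50241019e-01 -7.18707604e-04 -3.85928847e-04]
pivot [[280.10495481 157.29506729]] wall [[279.90032933 193.04262403]
 [279.94777007 182.23794798]]
1.9 [[279.78711212 191.354784  ]]
2.0 [[279.76865869 197.47298334]]
2.1 [[279.75455319 202.96360674]]
2.2 [[279.74480874 207.77579026]]
```

View pics/w4c.png

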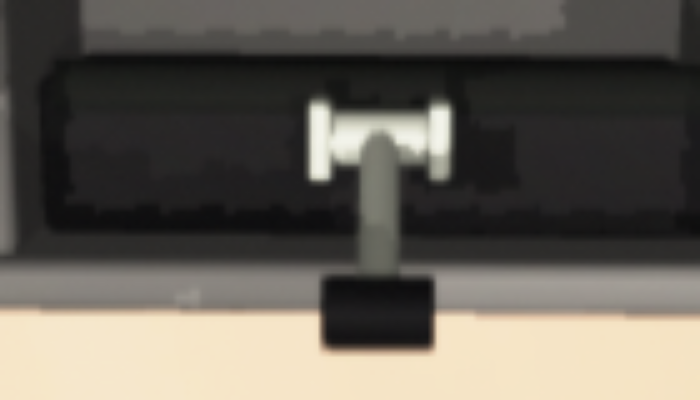

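Compared with the projected positions, the lever is at only about 1.92 rad, just short. I'll push it onto its stop with shut fingers from behind.

To row units: 0.036 m / 0.6 = 0.06, 0.03 m / 0.6 = 0.05.

{"name": "drive_effector", "arguments": {
  "motion": [
    {"d":[0.06,0,0],"aperture":0.0},
    {"d":[0,0,0.05],"aperture":0},
    {"d":[0,0,0.05],"aperture":0},
    {"d":[0,0,0.05],"aperture":0},
    {"d":[0,0,0.05],"aperture":0},
    {"d":[0,0,0.0333],"aperture":0},
    {"aperture":0}
  ]
}}

```text
clock: 10.27
ee_pos: [0.5087, 0.0741, 0.1159]
tcp_rot: [0.76, 0.65, -0.004, -0.003]
wrist_force: [-0.3, -0.1, -0.3]
opening: -0.001
grip_force: 0.0
```

{"name": "drive_effector", "arguments": {
  "motion": [
    {"d":[-0.01,0,0],"aperture":0},
    {"d":[-0.01,0,0],"aperture":0},
    {"d":[-0.01,0,0],"aperture":0},
    {"d":[-0.0067,0,0],"aperture":0},
    {"d":[-0.005,0,0],"aperture":0},
    {"d":[-0.0033,0,0],"aperture":0},
    {"aperture":0},
    {"aperture":0}
  ]
}}

```text
clock: 10.93
ee_pos: [0.5104, 0.0488, 0.1227]
tcp_rot: [0.76, 0.65, 0.002, -0.0]
wrist_force: [0.8, 5.6, 2.9]
opening: -0.001
grip_force: 2.7
```

To row units: -0.03 m / 0.6 = -0.05, 0.012 m / 0.6 = 0.02, -0.125 rad / 3.1416 = -0.0398.

{"name": "drive_effector", "arguments": {
  "motion": [
    {"d":[0.02,0,0],"aperture":0},
    {"d":[0,0,-0.05],"aperture":0},
    {"d":[0,0,-0.05],"turn_vec":[0,0,-0.0398],"aperture":0},
    {"d":[0,0,-0.05],"turn_vec":[0,0,-0.0398],"aperture":0.5},
    {"d":[0,0,-0.05],"turn_vec":[0,0,-0.0398],"aperture":0.9},
    {"d":[0,0,-0.0167],"turn_vec":[0,0,-0.0398],"aperture":0.9},
    {"turn_vec":[0,0,-0.0398],"aperture":0.9},
    {"turn_vec":[0,0,-0.0398],"aperture":0.9},
    {"turn_vec":[0,0,-0.0398],"aperture":0.9},
    {"turn_vec":[0,0,-0.0398],"aperture":0.9}
  ]
}}

```text
clock: 11.77
ee_pos: [0.5111, 0.0601, 0.2517]
tcp_rot: [0.352, 0.936, -0.001, 0.0]
wrist_force: [-0.5, -0.3, -0.0]
opening: 0.899
grip_force: 0.0
```

{"name": "drive_effector", "arguments": {
  "motion": [
    {"turn_vec":[0,0,-0.0398],"aperture":0.9},
    {"turn_vec":[0,0,-0.0398],"aperture":0.9},
    {"turn_vec":[0,0,-0.0398],"aperture":0.9},
    {"turn_vec":[0,0,-0.0398],"aperture":0.9},
    {"turn_vec":[0,0,-0.0398],"aperture":0.9},
    {"turn_vec":[0,0,-0.0398],"aperture":0.9},
    {"turn_vec":[0,0,-0.0255],"aperture":0.9},
    {"aperture":0.9},
    {"aperture":0.9}
  ]
}}

```text
clock: 12.52
ee_pos: [0.511, 0.0601, 0.2515]
tcp_rot: [-0.051, 0.999, -0.0, -0.0]
wrist_force: [-0.8, -0.5, -0.2]
opening: 0.902
grip_force: 0.0
```

{"name": "drive_effector", "arguments": {
  "motion": [
    {"d":[0.0113,-0.0622,0],"aperture":0.9},
    {"d":[0.0113,-0.0622,0],"aperture":0.9},
    {"d":[0.0113,-0.0622,0],"aperture":0.9},
    {"d":[0.0113,-0.0622,0],"aperture":0.9},
    {"d":[0.0113,-0.0622,0],"aperture":0.9},
    {"d":[0.0113,-0.0622,0],"aperture":0.9},
    {"d":[0.0113,-0.0622,0],"aperture":0.9},
    {"d":[0.0113,-0.0622,0],"aperture":0.9},
    {"d":[0.0113,-0.0622,0],"aperture":0.9},
    {"d":[0.0113,-0.0622,0],"aperture":0.9}
  ]
}}

```text
clock: 13.35
ee_pos: [0.4818, -0.3199, 0.2517]
tcp_rot: [-0.051, 0.999, -0.0, -0.0]
wrist_force: [0.8, -0.4, 0.3]
opening: 0.899
grip_force: 0.0
```

{"name": "drive_effector", "arguments": {
  "motion": [
    {"aperture":0.9},
    {"aperture":0.9},
    {"aperture":0.9}
  ]
}}

```text
clock: 13.6
ee_pos: [0.4821, -0.3177, 0.2514]
tcp_rot: [-0.051, 0.999, 0.0, -0.0]
wrist_force: [-0.1, 0.1, -0.0]
opening: 0.901
grip_force: 0.0
```

```bash
python3 - <<'E'
from h import *
from bench import env
s,c=wcam(env,"w5"); print(s["qpos"],R.from_quat(s["tcp_rot"]).as_matrix().round(3))
cv2.imwrite("pics/scene1.png",cv2.resize(env.snapshot("scene")["img"][130:240,170:310],None,fx=4,fy=4))
E
```

```text
[-5.82728336e-01  2.64710901e-01 -6.67907638e-02  1.24037164e+00
  1.89738990e-04 -6.85123507e-01] [[-0.995 -0.102 -0.001]
 [-0.102  0.995  0.001]
 [ 0.001  0.001 -1.   ]]
```

View pics/w5.png

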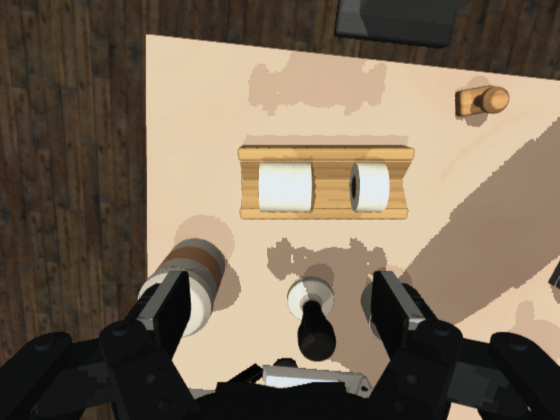

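View pics/scene1.png

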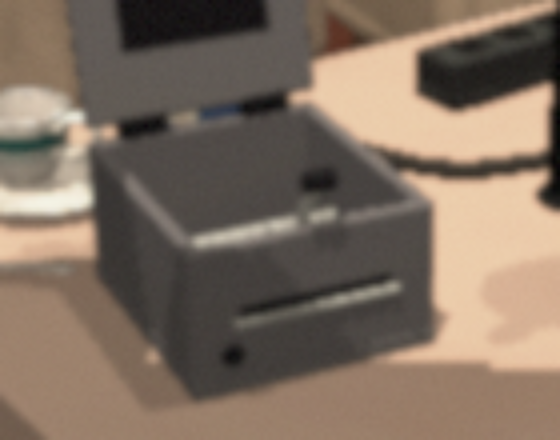

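The wrist view shows the wide roll at (286, 188), the narrow roll at (370, 187), and the stand level. The scene crop shows the lever tip at about scene pixel (249.5, 175).

Run:
```python
from h import *
s,c=pickle.load(open("w5.pkl","rb"));M=R.from_quat(s["tcp_rot"]).as_matrix()
hsv=cv2.cvtColor(c["img"],cv2.COLOR_BGR2HSV);m=((hsv[...,1]<25)&(hsv[...,2]>190)).astype(np.uint8)
for n,x0,x1 in(("wide",250,325),("nar",345,400)):
    q=np.zeros_like(m);q[150:225,x0:x1]=m[150:225,x0:x1];x,y,w,h=cv2.boundingRect(q)
    e=np.array([[x,y+h/2],[x+w,y+h/2],[x+w/2,y],[x+w/2,y+h]]);p=plane(c,e,.062);print(n,(x,y,w,h),((p-s["ee_pos"])@M).round(4).tolist())
    uv=np.argwhere(q)[:,::-1];print(plane(c,uv.mean(0),.062))
    for cc in range(x+4,x+w-2,8):
        r=np.nonzero(q[:,cc])[0];print(cc,r.min(),r.max(),end='; ')
d=pickle.load(open("d0.pkl","rb"));O=np.array([.5197,.1232,0])
P=lambda x,y,z:O+np.array([.159,.987,0])*x+np.array([-.987,.159,0])*y+[0,0,z]
print("pivot",proj(d["scene"],P(-.055,0,.074)),"wall",proj(d["scene"],[P(-.085,.075,.092),P(-.085,-.075,.092)]))
for a in(.1,1.2,1.5,1.8,1.9,2.0,2.1,2.2):print(a,proj(d["scene"],P(-.055+.06*np.cos(a),0,.074+.06*np.sin(a))))
```

```text
wide (259, 167, 53, 40) [[0.0013, -0.0204, 0.1894], [0.0013, 0.0308, 0.1894], [0.0207, 0.0051, 0.1894], [-0.0188, 0.0053, 0.1894]]
[[ 0.48051189 -0.31328974  0.062     ]]
263 168 204; 271 169 204; 279 170 205; 287 169 205; 295 170 206; 303 170 206; nar (359, 168, 30, 39) [[0.0008, 0.0762, 0.1894], [0.0008, 0.1053, 0.1895], [0.0197, 0.0893, 0.1895], [-0.0188, 0.0923, 0.1894]]
[[ 0.47141725 -0.2281079   0.062     ]]
363 168 205; 371 168 205; 379 170 204; pivot [[242.18862987 188.09570918]] wall [[215.45740979 193.13023349]
 [277.85860186 179.60956795]]
0.1 [[231.68085655 175.72033231]]
1.2 [[237.58106885 161.79335477]]
1.5 [[240.73467966 162.95416246]]
1.8 [[244.11173082 166.47881079]]
1.9 [[245.23126952 168.14157347]]
2.0 [[246.32669234 170.02408057]]
2.1 [[247.38534118 172.10709295]]
2.2 [[248.39481129 174.36846554]]
```

The scene pixel matches 2.2 rad, so the lever is on its stop. Next I'll take the wide roll.

To row units: 0.036 m / 0.6 = 0.06, 0.03 m / 0.6 = 0.05.

{"name": "drive_effector", "arguments": {
  "motion": [
    {"d":[0.0017,0.0083,0.05],"aperture":0.85},
    {"d":[0,0,0.06],"aperture":0.85},
    {"d":[0,0,0.06],"aperture":0.85},
    {"d":[0,0,0.06],"aperture":0.85},
    {"d":[0,0,0.0417],"aperture":0.85},
    {"d":[0,0,0.0333],"aperture":0.85},
    {"d":[0,0,0.0333],"aperture":0.85},
    {"d":[0,0,0.03],"aperture":0.85},
    {"aperture":0.85},
    {"aperture":0.85}
  ]
}}

```text
clock: 14.53
ee_pos: [0.4805, -0.3116, 0.0303]
tcp_rot: [-0.053, 0.999, 0.001, -0.001]
wrist_force: [-0.2, 0.0, 0.5]
opening: 0.852
grip_force: 0.0
```

{"name": "drive_effector", "arguments": {
  "motion": [
    {"aperture":0.4},
    {"aperture":0.4},
    {"aperture":0.4},
    {"aperture":0.4},
    {"aperture":0.4},
    {"aperture":0.4}
  ]
}}

```text
clock: 15.03
ee_pos: [0.4821, -0.3136, 0.0326]
tcp_rot: [-0.052, 0.999, -0.0, 0.001]
wrist_force: [0.3, 2.0, 6.1]
opening: 0.577
grip_force: 61.9
```

Units first: shifts go in shares of 0.6 m and turns go in shares of pi rad. So 0.0365 m / 0.6 = 0.0608, -0.034 m / 0.6 = -0.0567.

{"name": "drive_effector", "arguments": {
  "motion": [
    {"d":[0,0,-0.0333],"aperture":0.4},
    {"d":[0,0,-0.05],"aperture":0.4},
    {"d":[0,0,-0.0567],"aperture":0.4},
    {"d":[0,0,-0.0567],"aperture":0.4},
    {"d":[0,0,-0.0567],"aperture":0.4},
    {"d":[0,0,-0.0567],"aperture":0.4},
    {"d":[0,0,-0.0567],"aperture":0.4},
    {"d":[-0.0117,0.0608,0],"aperture":0.4},
    {"d":[-0.0117,0.0608,0],"aperture":0.4},
    {"d":[-0.0117,0.0608,0],"aperture":0.4}
  ]
}}

```text
clock: 15.87
ee_pos: [0.4907, -0.2017, 0.2522]
tcp_rot: [-0.051, 0.999, -0.001, 0.001]
wrist_force: [0.4, 0.5, -0.8]
opening: 0.576
grip_force: 62.6
```

{"name": "drive_effector", "arguments": {
  "motion": [
    {"d":[-0.0117,0.0608,0],"aperture":0.4},
    {"d":[-0.0117,0.0608,0],"aperture":0.4},
    {"d":[-0.0117,0.0608,0],"aperture":0.4},
    {"d":[-0.0117,0.0608,0],"aperture":0.4},
    {"d":[-0.0117,0.0608,0],"aperture":0.4},
    {"d":[-0.0117,0.0608,0],"aperture":0.4},
    {"d":[-0.0117,0.0608,0],"aperture":0.4},
    {"d":[-0.0117,0.0608,0],"aperture":0.4},
    {"d":[-0.0117,0.0608,0],"aperture":0.4},
    {"turn_vec":[0,0,-0.0191],"aperture":0.4}
  ]
}}

```text
clock: 16.7
ee_pos: [0.5192, 0.137, 0.2513]
tcp_rot: [-0.085, 0.996, 0.002, 0.001]
wrist_force: [-0.0, -0.3, -0.1]
opening: 0.576
grip_force: 62.7
```

{"name": "drive_effector", "arguments": {
  "motion": [
    {"turn_vec":[0,0,-0.0398],"aperture":0.4},
    {"turn_vec":[0,0,-0.0398],"aperture":0.4},
    {"turn_vec":[0,0,-0.0398],"aperture":0.4},
    {"turn_vec":[0,0,-0.0398],"aperture":0.4},
    {"turn_vec":[0,0,-0.0398],"aperture":0.4},
    {"turn_vec":[0,0,-0.0398],"aperture":0.4},
    {"turn_vec":[0,0,-0.0398],"aperture":0.4},
    {"turn_vec":[0,0,-0.0398],"aperture":0.4},
    {"turn_vec":[0,0,-0.0398],"aperture":0.4},
    {"turn_vec":[0,0,-0.0398],"aperture":0.4}
  ]
}}

```text
clock: 17.53
ee_pos: [0.5189, 0.131, 0.2513]
tcp_rot: [-0.652, 0.758, -0.0, 0.0]
wrist_force: [-0.3, -0.5, -1.9]
opening: 0.576
grip_force: 62.7
```

{"name": "drive_effector", "arguments": {
  "motion": [
    {"aperture":0.4},
    {"aperture":0.4},
    {"aperture":0.4}
  ]
}}

```text
clock: 17.78
ee_pos: [0.5189, 0.1311, 0.251]
tcp_rot: [-0.648, 0.761, -0.0, 0.0]
wrist_force: [-0.6, -0.3, -0.1]
opening: 0.579
grip_force: 62.7
```

Run:
```python
from h import *
from bench import env
s,c=wcam(env,"w6");M=R.from_quat(s["tcp_rot"]).as_matrix();print(M.round(3),s["ee_pos"],(np.array([.521,.1311,.034])-s["ee_pos"])@M)
O=np.array([.5197,.1232,0])
P=lambda x,y,z:O+np.array([.159,.987,0])*x+np.array([-.987,.159,0])*y+[0,0,z]
print("wall corners",proj(c,[P(-.085,.075,.092),P(-.085,-.075,.092)]),"lever2.2",proj(c,P(-.055-.0353,0,.1225)))
```

```text
[[-0.159 -0.987  0.001]
 [-0.987  0.159  0.   ]
 [-0.    -0.    -1.   ]] [0.51888801 0.13107611 0.25103188] [-0.00032628 -0.00197655  0.21703291]
wall corners [[370.35876591  83.41804382]
 [184.66463815  83.41994259]] lever2.2 [[277.12785852  72.70685124]]
```

View pics/w6.png

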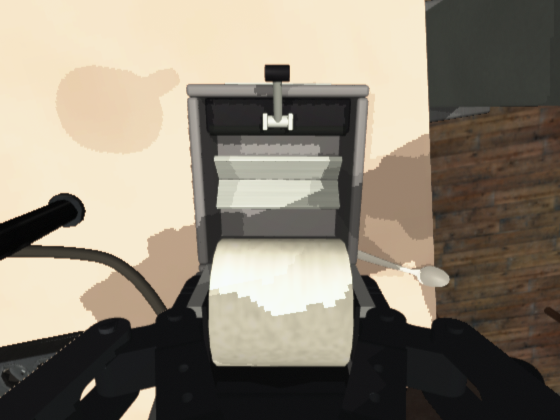

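The roll is level in the grip and the trough is clear. The lever tip at (277, 73) matches its stop prediction, so I'll lower.

To row units: 0.03 m / 0.6 = 0.05, 0.025 m / 0.6 = 0.0417.

{"name": "drive_effector", "arguments": {
  "motion": [
    {"d":[0,-0.0033,0.05],"aperture":0.4},
    {"d":[0,0,0.05],"aperture":0.4},
    {"d":[0,0,0.05],"aperture":0.4},
    {"d":[0,0,0.05],"aperture":0.4},
    {"d":[0,0,0.0417],"aperture":0.4},
    {"d":[0,0,0.0333],"aperture":0.4},
    {"d":[0,0,0.025],"aperture":0.4},
    {"d":[0,0,0.02],"aperture":0.4},
    {"d":[0,0,0.0167],"aperture":0.4},
    {"d":[0,0,0.01],"aperture":0.4}
  ]
}}

```text
clock: 18.67
ee_pos: [0.5203, 0.1307, 0.0416]
tcp_rot: [-0.649, 0.761, 0.0, -0.001]
wrist_force: [0.1, -0.8, -0.6]
opening: 0.581
grip_force: 62.7
```

{"name": "drive_effector", "arguments": {
  "motion": [
    {"d":[0,0,0.0067],"aperture":0.4},
    {"d":[0,0,0.0033],"aperture":0.4},
    {"aperture":0.4},
    {"aperture":0.4}
  ]
}}

```text
clock: 19.0
ee_pos: [0.521, 0.1302, 0.0373]
tcp_rot: [-0.649, 0.76, -0.001, -0.0]
wrist_force: [-2.0, -3.5, 1.9]
opening: 0.575
grip_force: 62.9
```

To row units: -0.035 m / 0.6 = -0.0583, -0.03 m / 0.6 = -0.05.

{"name": "drive_effector", "arguments": {
  "motion": [
    {"aperture":0.62},
    {"aperture":0.68},
    {"aperture":0.75},
    {"aperture":0.75},
    {"aperture":0.75},
    {"d":[0,0,-0.0333],"aperture":0.75},
    {"d":[0,0,-0.05],"aperture":0.75},
    {"d":[0,0,-0.0583],"aperture":0.75},
    {"d":[0,0,-0.0583],"aperture":0.75},
    {"d":[0,0,-0.0583],"aperture":0.75}
  ]
}}

```text
clock: 19.83
ee_pos: [0.5204, 0.1308, 0.1932]
tcp_rot: [-0.65, 0.76, 0.0, -0.0]
wrist_force: [1.3, 0.4, 1.0]
opening: 0.747
grip_force: 0.0
```

{"name": "drive_effector", "arguments": {
  "motion": [
    {"d":[0,0,-0.0667],"aperture":0.75},
    {"d":[0,0,-0.0333],"aperture":0.75},
    {"aperture":0.75},
    {"aperture":0.75}
  ]
}}

```text
clock: 20.17
ee_pos: [0.5218, 0.1311, 0.253]
tcp_rot: [-0.65, 0.76, -0.001, 0.001]
wrist_force: [1.1, -0.3, -0.4]
opening: 0.751
grip_force: 0.0
```

Run:
```python
from h import *
from bench import env
s,c=wcam(env,"w7")
O=np.array([.5197,.1232,0])
P=lambda x,y,z:O+np.array([.159,.987,0])*x+np.array([-.987,.159,0])*y+[0,0,z]
print("roll ends",proj(c,[P(.008,.025,.076),P(.008,-.025,.076),P(.033,0,.051),P(-.017,0,.051)]),"lever",proj(c,P(-.0903,0,.1225)))
```

```text
roll ends [[308.24888769 190.14598956]
 [254.66127943 189.94450169]
 [281.35775444 208.45026685]
 [281.55766421 159.41441408]] lever [[281.98424324  71.94282399]]
```

View pics/w7.png

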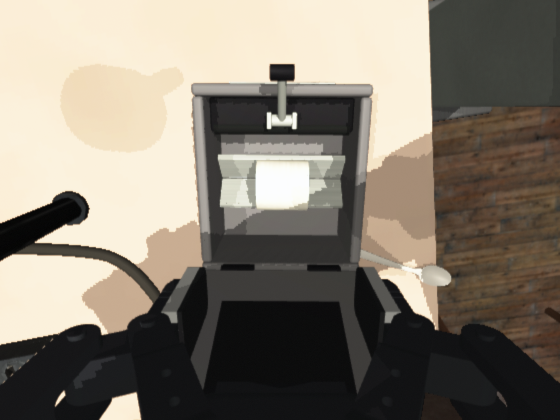

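The roll lies square in the trough at columns 256–309, rows 160–209, as predicted. The lever is on its stop, the lid is open and the gripper is clear.

```bash
python3 -c "
from bench import env
print(env.job_done())"
```

```text
the job is handed in; nothing more can be done
None
```

I handed the job in after about 20 s of the 64 s allowed: the lid and lever are open on their stops and the wide roll lies square in the trough. The narrow roll was left in the stand and nothing was knocked over that I saw, but the hand-in call gave no verdict.

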